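# Unlock the sharp-tool strongbox with its bit key

### The arm

A 6-joint arm with a two-finger parallel gripper is mounted at the origin on a cart in front of the work surface, level with it; the furniture and walls round the work are solid. World frame = base frame: x ahead of the robot, y to its left, z up, the work surface at z = 0. Lengths are in m, angles in rad, forces in N, time in s.
With the tool pointing down it reaches from about 0.375 to 0.975 m from the base axis. Payload 3.8 kg.
Tool frame: the origin (TCP) lies at the very end of the fingers, on their centre line; the grasp point (between the pads) lies 19 mm behind it; z points along the fingers, y is the direction in which the jaws open and shut (so a half turn about z gives the same grasp; the last joint's range is limited). The gripper opens to 85 mm and grips with 20 to 120 N. Pads are 22 mm wide; open, the fingers measure 114 mm over their backs; the gripper's body (76 mm by 85 mm) begins 54 mm behind the grasp point. The pads swing forward as they close: fully open they stand 13 mm farther back than shut.
Start: joints at [-1.367, 0.264, 1.604, -0, 1.274, -0.037], TCP at [0.161, -0.656, 0.231] pointing down, gripper open.
Joint ranges: [-2.63, 2.63], [-0.94, 2.18], [0.31, 2.57], [-1.31, 4.45], [0, 2.66], [-2.55, 2.55]. Speed limits (rad/s): [2.57, 2.57, 3.14, 3.14, 3.14, 3.14].

### API

Orientations are given as a rotation vector (axis times angle).
In Python, from workcell import read_state, read_camera, camera_info, finish_job gives the robot as it stands. The module is installed in compiled form; this text tells all that it offers.
- The arm moves only by the tool play_rows, never from a script. Its argument "motion" is a list of rows, each a list of 5 numbers: the shift along the tool's x, y, z in units of 1000 mm (1.0 is 1000 mm), then the turn about the tool's z in units of 2 pi rad (1.0 is 2 pi rad), then the finger opening in mm, from 0 to 85.4. A call has 1 to 5 rows; each row shifts and turns the commanded pose from where the row before left it, along the tool's axes as they then stand; what a row does not reach is not made up. A row lasts 1/8 s, in which the tool goes at most 62.5 mm and 10.7 degrees, less where a joint would pass 70% of its speed; a pose out of reach is approached as far as the arm can. A call with a number of a shift or a turn outside -1 to 1 is refused whole. A call with a gripper value outside its range is refused whole. The fingers move at their own pace and stop on an object; "squeeze" is the grip in N (left out, the last holds). Time passes only in rows, so rows that do not move let the fingers close. It gives the time, the measured TCP pose, the force and the opening at its end, in the units of the state.
- read_state(): the state, without advancing time (a new reading comes with each control period).
- read_camera(name): name is "scene" or "side" or "wrist"; returns the picture (384x512x3 uint8, red, green, blue); there is no depth.
- camera_info(name): a dict with "intrinsics" (3x3 intrinsics, pixels), "dist_coeffs" ([k1, k2, p1, p2, k3] as OpenCV has them; the pictures are not rectified), "pose" (4x4, takes a point from camera to world coordinates). Camera axes: x right, y down, z forward; pixel columns grow to the right and rows downward; lengths in m; the calibration is good to about 2 mm. A picture is of the moment at which its call begins: read the wrist's pose just before it. camera_info takes no time and is no camera call; for the wrist camera it gives the pose at the moment of the call.
- finish_job(): hands the job in, once; it reports no verdict.
The state is a dict: "time": time; "q": joint angles; "joint_vel": joint speeds; "joint_torque": joint torques, N m; "tool_pos": TCP position; "tcp_rot": TCP orientation; "wrist_force": force on the tool from outside, world axes, zero at the start; "torque": the same for the moment, N m; "width": opening from 0.0 (shut) to 1.0 (fully open).
Only numpy, scipy, OpenCV 4.12 (cv2) and the standard library are available. Lean on these libraries where they do the work, as an engineer would, in place of code of your own. Each camera call takes 0.05 s, during which the arm holds its last target. There are 200 camera calls.

### The job

Take the key with the rectangular black head out of the wooden key block, feel its tip into the keyhole of the grey metal box and push it fully home without forcing it, then turn it clockwise (seen from above) until the hidden bolt lets go and the lid springs open. Leave the key in the lock, pushed home and let go, and do not disturb the other key or the things standing around.

Things in the scene. Friction and masses are not known exactly. Their poses are not given: they have to be found in the camera images.
- strongbox: grey sheet-metal box, 240 mm deep (x), 200 wide (y), 75 high, fixed on the worktop. Origin: centre of its underside; its x points from its front (towards the robot) to its rear, z up. The front 90 mm of its top is a fixed deck with the lock; behind it lies the lid, hinged at the rear. Below the lock plate is an open space in which the key's bits turn.
- lock_seat (a point): nominal keyhole centre on top of the flat steel lock plate (60 x 68 mm, 79 mm above the worktop), 75 mm in front of the box's origin; axes as the box's. The lock sits loosely in its cut-out: the true keyhole is up to 2.5 mm off along the box's x and up to 6 mm along its y, differently each time, not turned against the box; it stays put while worked gently.
- key_slot (a point): same nominal point as lock_seat; here the keyhole's shape: a slot 29.4 mm long (along the box's y) and 5.4 mm wide (x), with a 9.4 x 9.4 mm opening at its middle, straight through a 12 mm thick plate without lead-in. The key enters with its y along the slot; half a turn makes no difference.
- key: the key to use, 71 mm long, 60 g, upright in the key block. Origin: centre of its tip; z up to its head. Two opposite flat bits at the tip, together 28 mm wide (y), 4 mm thick (x), 9 mm high; 8 mm round shank; collar 18 mm wide from 22.5 to 27 mm above the tip; black plastic rectangular head with a hole, 32 mm wide (y), 9 mm thick (x), from 36 to 71 mm. Same after half a turn about z.
- key_collar (a point): underside of the key's collar, 22.5 mm above its tip. It rests on the lock plate when the key is fully home; the bits are then 1.5 mm below the plate and free to turn; any higher the slot keeps the key from turning. It turns clockwise seen from above, pushing the bolt with 0.05 to 0.08 N m; the bolt frees the lid 10 to 65 degrees into the turn; a firm stop follows at about 84 degrees.
- key_bow (a point): where to grip the key: middle of its head, 55.5 mm above its tip; axes as the key's. Grip across the 9 mm thickness (along the key's x).
- key_block: dark wooden block, 52 (x) x 134 (y) x 45 mm, fixed, with two upright slots along y, 33 mm either side of its middle, in which the two keys stand on their collars, tips 22.5 mm deep, with about 1 mm of play; which key is in which slot varies. Origin: centre of its underside.
- spare_key: the other key, not for this box: round ring head of steel, 35 mm across, and one thick bit; same shank and collar. Origin: centre of its tip.
- salt_mill: light wooden mill, 55 mm wide, 140 mm high. Origin: centre of its underside.
- pepper_mill: dark wooden mill, 55 mm wide, 165 mm high. Origin: centre of its underside.
- mug: white mug with a handle, 87 x 121 x 96 mm. Origin: on its underside.
- lid (a joint): opening angle of the lid in rad: 0 shut, held down by the bolt; once released its springs lift it in about a second to about 0.65. Its front edge is 45 mm behind the nominal keyhole.

How it is judged:
By the outcome, as a careful person would: the job done as asked, in the order asked, and still so for the second after the job is handed in, with the robot touching nothing.
It also fails if it takes over 72 s, if anything falls off the work surface, if the arm or the gripper's body presses on something with over 40 N, if the wrist force passes 120 N, or if a joint passes its speed limit or range.

## Working session

There is one attempt and no reset: what is moved stays moved. The work goes in short steps, Python scripts to look and compute and a tool call to move; the robot and the scene stay as the last step left them, time stands still between calls to the robot, and variables do not carry over. Pictures are saved under pics/ and viewed, about 8 in all and at most 12, crops included, and the job is handed in when it is done.

Besides the shell and the picture viewer there is one more tool, called in YAML: its name, and indented under it one key for each argument. play_rows: Moves the arm, as the interface text tells. Shifts and turns lie within -1 to 1; 1 stands for 1000 mm of shift or 2 pi rad of turn. Its arguments: {"type":"object","properties":{"motion":{"type":"array","items":{"type":"array","items":{"type":"number"}}},"squeeze":{"type":"number"}},"required":["motion"]}

```bash
mkdir -p pics; cat > h.py <<'E'
import numpy as np, cv2, json
from workcell import *
def snap(n,f):
    ci=camera_info(n); im=read_camera(n); cv2.imwrite(f'pics/{f}.png',im[:,:,::-1]); 
    json.dump({k:np.array(v).tolist() for k,v in ci.items()},open(f'pics/{f}.json','w')); return im
def ld(f): return {k:np.array(v) for k,v in json.load(open(f'pics/{f}.json')).items()}
def ray(f,px):
    c=ld(f); u=cv2.undistortPoints(np.array([[px]],float),c['intrinsics'],c['dist_coeffs'])[0,0]
    P=c['pose']; d=P[:3,:3]@[u[0],u[1],1]; return P[:3,3],d/np.linalg.norm(d)
def atz(f,px,z):
    o,d=ray(f,px); return o+d*(z-o[2])/d[2]
def tri(obs):
    A=np.zeros((3,3));b=np.zeros(3);R=[ray(f,p) for f,p in obs]
    for o,d in R: M=np.eye(3)-np.outer(d,d);A+=M;b+=M@o
    x=np.linalg.solve(A,b); return x,[round(1e3*np.linalg.norm((np.eye(3)-np.outer(d,d))@(x-o)),1) for o,d in R]
def proj(f,X):
    c=ld(f); P=np.linalg.inv(c['pose']); return cv2.projectPoints(np.array(X,float).reshape(-1,1,3),cv2.Rodrigues(P[:3,:3])[0],P[:3,3],c['intrinsics'],c['dist_coeffs'])[0][:,0]
E
python3 - <<'E'
from h import *
np.set_printoptions(precision=3,suppress=True)
a=snap('scene','s0');b=snap('side','d0')
for n in('s0','d0'): print(ld(n)['pose'],ld(n)['intrinsics'][0])
print(read_state())
cv2.imwrite('pics/both.png',cv2.resize(np.vstack([a,b]),None,fx=.78,fy=.78)[:,:,::-1])
E
```

```text
[[ 0.549 -0.351  0.759 -0.377]
 [-0.836 -0.242  0.493 -0.653]
 [ 0.011 -0.905 -0.426  0.613]
 [ 0.     0.     0.     1.   ]] [400.575   0.    255.819]
[[ 0.023 -0.84   0.542 -0.304]
 [-1.    -0.015  0.02  -0.078]
 [-0.009 -0.542 -0.84   1.408]
 [ 0.     0.     0.     1.   ]] [476.873   0.    250.849]
{'time': 0.1, 'q': array([-1.367,  0.265,  1.605,  0.   ,  1.274, -0.037]), 'joint_vel': array([ 0.   , -0.002, -0.003,  0.   , -0.002,  0.001]), 'joint_torque': array([ -0.   , -51.671, -36.859,  -0.   ,   0.006,   0.   ]), 'tool_pos': array([ 0.161, -0.655,  0.23 ]), 'tcp_rot': array([-3.117, -0.377,  0.   ]), 'wrist_force': array([ 0.712, -0.651, -0.167]), 'torque': array([ 0.031, -0.03 ,  0.003]), 'width': 1.0005436553143714}
```

View pics/s0.png

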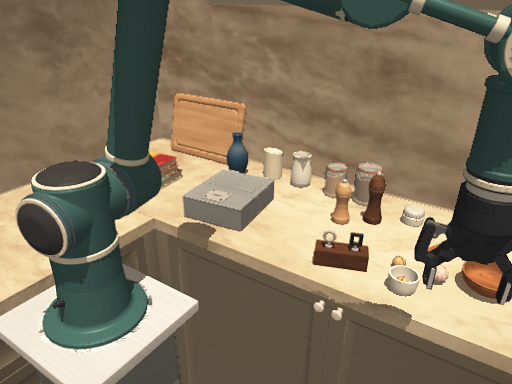

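View pics/d0.png

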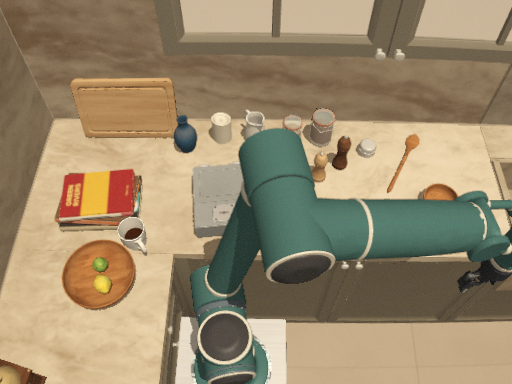

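The scene picture shows the key block at about (341,256). The black-headed key is at (356,242), the spare ring at (329,240) and the box at (230,198). In the side view the arm hides the block.

```bash
python3 - <<'E'
from h import *
np.set_printoptions(precision=3,suppress=True)
for n,p,z in [('key',(356,241),.078),('spare',(329,240),.078),('blkFL',(314,262),0),('blkFR',(367,269),0),('blkTL',(316,243),.045),('blkTR',(368,250),.045)]: print(n,atz('s0',p,z))
for n,p,z in [('boxL',(186,200),.075),('boxF',(231,216),.075),('boxR',(274,179),.075),('boxB',(230,168),.075)]: print(n,atz('s0',p,z))
for n,p,z in [('b',(196,237),0.075),('c',(193,168),.075)]: print(n,atz('d0',p,z))
im=cv2.imread('pics/s0.png')
cv2.imwrite('pics/c0.png',np.vstack([cv2.resize(im[150:280,170:300],(600,600)),][:1]))
print(camera_info('wrist')['pose'],camera_info('wrist')['intrinsics'])
E
```

```text
key [ 0.465 -0.403  0.078]
spare [ 0.431 -0.346  0.078]
blkFL [ 0.429 -0.312  0.   ]
blkFR [ 0.477 -0.437  0.   ]
blkTL [ 0.449 -0.305  0.045]
blkTR [ 0.493 -0.428  0.045]
boxL [0.399 0.098 0.075]
boxF [ 0.397 -0.07   0.075]
boxR [ 0.681 -0.037  0.075]
boxB [0.675 0.14  0.075]
b [0.384 0.122 0.075]
c [0.65  0.155 0.075]
[[ 0.238 -0.919 -0.316  0.242]
 [-0.971 -0.226 -0.075 -0.634]
 [-0.003  0.324 -0.946  0.373]
 [ 0.     0.     0.     1.   ]] [[322.731   0.    257.197]
 [  0.    322.731 192.115]
 [  0.      0.      1.   ]]
```

```bash
cat >> h.py <<'E'
from scipy.spatial.transform import Rotation as Ro
def pose():
    s=read_state(); return s['tool_pos'],Ro.from_rotvec(s['tcp_rot']).as_matrix(),s
def plan(target,az,n,start=None,az0=None):
    """rows from the current pose to target with tool y at azimuth az(deg)"""
    p,R,s=pose(); p=np.array(start if start is not None else p); a=az0 if az0 is not None else np.degrees(np.arctan2(R[1,1],R[0,1]))
    d=(np.array(target)-p)/n; da=(az-a)/n; rows=[]
    for i in range(n):
        t=np.radians(a+da*i); y=np.array([np.cos(t),np.sin(t),0]); x=np.array([-y[1],y[0],0])
        rows.append([round(float(d@x),4),round(float(d@y),4),round(float(-d[2]),4),round(-da/360,4)])
    print('from',p.round(4),'az',round(a,2),'q6',s['q'][5].round(2)); [print(r) for r in rows]
E
python3 -c "
from h import *
plan([.452,-.40,.23],24,10)"
```

```text
from [ 0.1609 -0.6549  0.2301] az -76.2 q6 -0.04
[0.0344, -0.0178, 0.0, np.float64(-0.0278)]
[0.0369, -0.0116, 0.0, np.float64(-0.0278)]
[0.0384, -0.005, 0.0, np.float64(-0.0278)]
[0.0387, 0.0018, 0.0, np.float64(-0.0278)]
[0.0377, 0.0085, 0.0, np.float64(-0.0278)]
[0.0357, 0.0149, 0.0, np.float64(-0.0278)]
[0.0326, 0.0209, 0.0, np.float64(-0.0278)]
[0.0284, 0.0263, 0.0, np.float64(-0.0278)]
[0.0234, 0.0308, 0.0, np.float64(-0.0278)]
[0.0177, 0.0344, 0.0, np.float64(-0.0278)]
```

play_rows:
  motion:
    - [0.034,-0.018,0,-0.028,85]
    - [0.037,-0.012,0,-0.028,85]
    - [0.038,-0.005,0,-0.028,85]
    - [0.039,0.002,0,-0.028,85]
    - [0.038,0.0085,0,-0.028,85]

```text
time: 0.72
tool_pos: [0.3066, -0.5259, 0.2307]
tcp_rot: [-2.656, -1.676, -0.0]
wrist_force: [0.4, -0.5, 0.5]
width: 0.998
```

play_rows:
  motion:
    - [0.036,0.015,0,-0.028,85]
    - [0.033,0.021,0,-0.028,85]
    - [0.028,0.026,0,-0.028,85]
    - [0.023,0.031,0,-0.028,85]
    - [0.018,0.034,0,-0.028,85]

```text
time: 1.35
tool_pos: [0.4511, -0.3974, 0.2307]
tcp_rot: [-1.689, -2.648, -0.0]
wrist_force: [0.5, -0.7, 0.6]
width: 0.996
```

```bash
python3 - <<'E'
from h import *
snap('wrist','w1'); p,R,s=pose(); print(p,s['q'],s['time'],np.degrees(np.arctan2(R[1,1],R[0,1])))
E
```

```text
[ 0.45423914 -0.39422533  0.23070533] [-0.75846691  0.12682424  1.7674169   0.00414     1.24814595 -1.2022845 ] 1.4 25.353363695482837
```

View pics/w1.png

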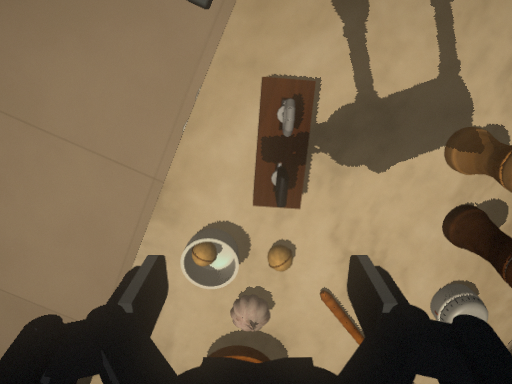

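The wrist view shows the block top from (263,77) to (300,208), with the spare at (288,117) and the black key at (281,185).

```bash
python3 - <<'E'
from h import *
np.set_printoptions(precision=4,suppress=True)
for p in [(263,77),(314,79),(253,206),(300,208)]: print(p,atz('w1',p,.045))
print('key',atz('w1',(281,186),.085),'spare',atz('w1',(289,118),.08))
print('tri key',tri([('s0',(356,241)),('w1',(281,186))]),'spare',tri([('s0',(329,240)),('w1',(288,117))]))
im=cv2.imread('pics/w1.png')
cv2.imwrite('pics/c1.png',cv2.resize(np.clip(im[60:220,230:340].astype(float)*2.2,0,255).astype('uint8'),None,fx=3.7,fy=3.7,interpolation=cv2.INTER_CUBIC))
E
```

```text
(263, 77) [ 0.418  -0.3135  0.045 ]
(314, 79) [ 0.4636 -0.2941  0.045 ]
(253, 206) [ 0.465  -0.4389  0.045 ]
(300, 208) [ 0.5126 -0.4194  0.045 ]
key [ 0.4744 -0.3952  0.085 ] spare [ 0.4537 -0.3361  0.08  ]
tri key (array([ 0.4776, -0.3993,  0.0696]), [np.float64(0.1), np.float64(0.1)]) spare (array([ 0.4548, -0.3368,  0.0623]), [np.float64(0.2), np.float64(0.2)])
```

View pics/c1.png

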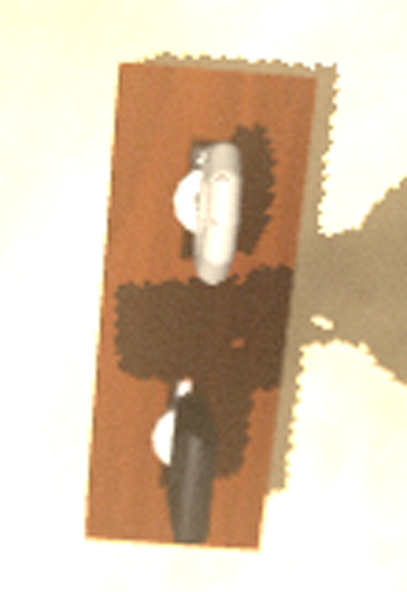

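```bash
python3 - <<'E'
from h import *
np.set_printoptions(precision=4,suppress=True)
print(atz('w1',(281.6,189.2),.0935)); plan([.4764,-.3972,.15],20.8,3)
E
```

```text
[ 0.4745 -0.3955  0.0935]
from [ 0.4542 -0.3942  0.2307] az 25.35 q6 -1.2
[-0.0041, 0.0063, 0.0269, np.float64(0.0042)]
[-0.0039, 0.0064, 0.0269, np.float64(0.0042)]
[-0.0037, 0.0065, 0.0269, np.float64(0.0042)]
```

play_rows:
  motion:
    - [-0.004,0.0063,0.027,0.004,85]
    - [-0.004,0.0064,0.027,0.004,85]
    - [-0.004,0.0065,0.027,0.004,85]
    - [0,0,0,0,85]
    - [0,0,0,0,85]

```text
time: 2.02
tool_pos: [0.4728, -0.4023, 0.1508]
tcp_rot: [1.796, 2.578, -0.0]
wrist_force: [-0.3, -0.1, 0.5]
width: 0.998
```

```bash
python3 - <<'E'
from h import *
snap('wrist','w2'); p,R,s=pose(); print(p,s['q'],s['time'],np.degrees(np.arctan2(R[1,1],R[0,1])))
im=cv2.imread('pics/w2.png')
cv2.imwrite('pics/c2.png',cv2.resize(np.clip(im[100:300,140:400].astype(float)*1.8,0,255).astype('uint8'),None,fx=3,fy=3,interpolation=cv2.INTER_CUBIC))
q=proj('w2',[.4764,-.3972,.0935]);print(q, proj('w2',p))
E
```

```text
[ 0.473149   -0.40268207  0.15159097] [-7.45152145e-01  2.22784963e-01  1.80650817e+00 -9.81570139e-05
  1.11062510e+00 -1.09903583e+00] 2.075 20.278564977579734
[[265.33451187 210.02152304]] [[258.13252562 260.83004881]]
```

View pics/c2.png

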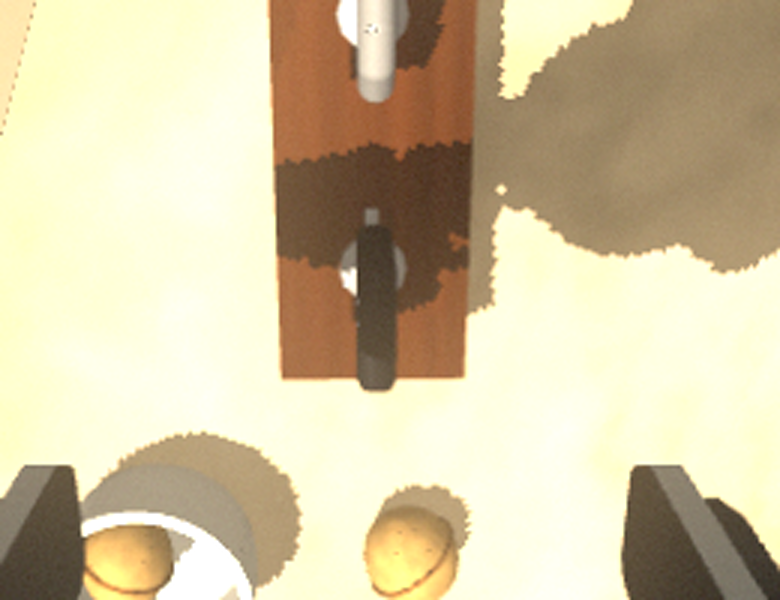

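The key's head stands upright in the crop at columns 357–397, with its far edge at row 392. The yaw matches.

```bash
python3 - <<'E'
from h import *
np.set_printoptions(precision=4,suppress=True)
e2=(140+377/3,100+391/3); e1=(281.4,206.5)
print(tri([('w2',e2),('w1',e1)]))
a=atz('w2',e2,.0935); y=np.array([-np.sin(np.radians(20.4)),np.cos(np.radians(20.4)),0]); print('head c',a+.016*y)
print('collar-ish spare',[atz('w2',(140+x/3,100+r/3),.045) for x,r in [(281,378),(464,378)]])
plan([*(a+.016*y)[:2],.060],20.4,4)
E
```

```text
(array([ 0.4814, -0.4102,  0.0956]), [np.float64(0.1), np.float64(0.1)])
head c [ 0.4763 -0.3961  0.0935]
collar-ish spare [array([ 0.4645, -0.4381,  0.045 ]), array([ 0.5129, -0.4202,  0.045 ])]
from [ 0.4731 -0.4027  0.1516] az 20.28 q6 -1.1
[0.0013, 0.0013, 0.0229, np.float64(-0.0001)]
[0.0013, 0.0013, 0.0229, np.float64(-0.0001)]
[0.0013, 0.0013, 0.0229, np.float64(-0.0001)]
[0.0013, 0.0013, 0.0229, np.float64(-0.0001)]
```

play_rows:
  motion:
    - [0.0012,0.0014,0.023,0,85]
    - [0.0012,0.0014,0.023,0,85]
    - [0.0012,0.0013,0.023,0,85]
    - [0.0012,0.0013,0.0225,0,85]
    - [0,0,0,0,60]
  squeeze: 30

```text
time: 2.7
tool_pos: [0.4754, -0.3952, 0.0582]
tcp_rot: [-1.795, -2.576, -0.0]
wrist_force: [-0.1, 0.2, -0.2]
width: 0.816
```

play_rows:
  motion:
    - [0,0,0,0,20]
    - [0,0,0,0,20]
    - [0,0,0,0,20]
    - [0,0,0,0,20]
    - [0,0,0,0,20]

```text
time: 3.32
tool_pos: [0.4763, -0.3957, 0.0589]
tcp_rot: [1.796, 2.578, -0.0]
wrist_force: [0.5, -0.2, -0.8]
width: 0.233
```

play_rows:
  motion:
    - [0,0,0,0,12]
    - [0,0,0,0,8]
    - [0,0,0,0,4]
    - [0,0,0,0,4]
    - [0,0,0,0,4]

```text
time: 3.95
tool_pos: [0.4762, -0.3956, 0.0587]
tcp_rot: [-1.796, -2.578, -0.0]
wrist_force: [-1.0, 0.8, 0.9]
width: 0.1
```

```bash
python3 - <<'E'
from h import *
p,R,s=pose(); print(p,s['wrist_force'],s['torque'],s['width']*85.4)
im=snap('wrist','w3'); cv2.imwrite('pics/c3.png',cv2.resize(im[150:330,120:400],None,fx=2.5,fy=2.5)[:,:,::-1])
E
```

```text
[ 0.47624057 -0.39564843  0.05873867] [-0.97798109  0.77602676  0.85122135] [ 0.04624319 -0.02542886 -0.0356411 ] 8.575823879899588
```

play_rows:
  motion:
    - [0,0,-0.01,0,4]
    - [0,0,-0.02,0,4]
    - [0,0,-0.035,0,4]
    - [0,0,-0.04,0,4]
    - [0,0,-0.04,0,4]
  squeeze: 35

```text
time: 4.62
tool_pos: [0.4764, -0.3959, 0.2068]
tcp_rot: [1.795, 2.576, -0.0]
wrist_force: [0.2, -0.4, -0.4]
width: 0.098
```

```bash
python3 - <<'E'
from h import *
plan([.46,-.06,.205],4,10); print(pose()[2]['wrist_force'])
E
```

```text
from [ 0.4764 -0.3959  0.2068] az 20.28 q6 -1.09
[0.0321, 0.0101, 0.0002, np.float64(0.0045)]
[0.0324, 0.0092, 0.0002, np.float64(0.0045)]
[0.0326, 0.0083, 0.0002, np.float64(0.0045)]
[0.0328, 0.0073, 0.0002, np.float64(0.0045)]
[0.033, 0.0064, 0.0002, np.float64(0.0045)]
[0.0332, 0.0055, 0.0002, np.float64(0.0045)]
[0.0333, 0.0045, 0.0002, np.float64(0.0045)]
[0.0334, 0.0036, 0.0002, np.float64(0.0045)]
[0.0335, 0.0026, 0.0002, np.float64(0.0045)]
[0.0336, 0.0017, 0.0002, np.float64(0.0045)]
[ 0.17455176 -0.40969255 -0.43708726]
```

play_rows:
  motion:
    - [0.032,0.01,0,0.0045,4]
    - [0.032,0.009,0,0.0045,4]
    - [0.033,0.008,0,0.0045,4]
    - [0.033,0.007,0,0.0045,4]
    - [0.033,0.0065,0,0.0045,4]

```text
time: 5.25
tool_pos: [0.4675, -0.2271, 0.2057]
tcp_rot: [1.973, 2.441, 0.001]
wrist_force: [0.0, 0.4, -0.6]
width: 0.1
```

play_rows:
  motion:
    - [0.033,0.0055,0,0.0045,4]
    - [0.033,0.0045,0,0.0045,4]
    - [0.0335,0.0035,0,0.0045,4]
    - [0.0335,0.0025,0,0.0045,4]
    - [0.0335,0.002,0,0.0045,4]

```text
time: 5.88
tool_pos: [0.4595, -0.0595, 0.2057]
tcp_rot: [2.141, 2.296, 0.002]
wrist_force: [0.6, -0.3, -0.3]
width: 0.098
```

```bash
python3 - <<'E'
from h import *
snap('wrist','w3b')
im=snap('wrist','w4'); p,R,s=pose(); print(p,s['q'],s['time'],np.degrees(np.arctan2(R[1,1],R[0,1])),s['wrist_force'])
cv2.imwrite('pics/w4b.png',cv2.resize(im,None,fx=1.5,fy=1.5,interpolation=cv2.INTER_CUBIC)[:,:,::-1])
E
```

```text
[ 0.45924947 -0.05816193  0.20547354] [-1.80566710e-01 -1.28745987e-01  2.07018329e+00  1.10842869e-03
  1.19808811e+00 -2.54824435e-01] 5.975 4.2315585562668545 [-0.40705478 -0.7750386  -0.87803492]
```

View pics/w4b.png

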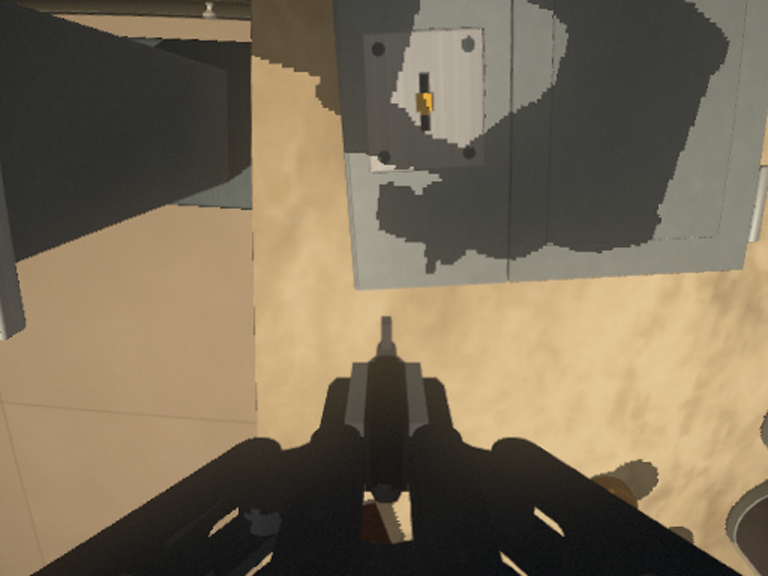

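The picture shows the keyhole at (425,101)/1.5 on the plate, with the box's right front corner at (357,290)/1.5 and right rear at (744,268)/1.5. The key is held in the fingers with its tip at (386,320)/1.5.

```bash
python3 - <<'E'
from h import *
np.set_printoptions(precision=4,suppress=True)
f='w4'
A=atz(f,(357/1.5,289/1.5),.075);B=atz(f,(744/1.5,268/1.5),.075);K=atz(f,(425/1.5,101/1.5),.079)
G1=atz(f,(511/1.5,20/1.5),.075);G2=atz(f,(508.5/1.5,280/1.5),.075)
S1=atz(f,(424.2/1.5,72/1.5),.079);S2=atz(f,(426/1.5,130/1.5),.079)
P=[atz(f,(x/1.5,y/1.5),.079) for x,y in [(362,36),(482,28),(484,164),(368,173)]]
print('A,B',A,B,np.linalg.norm(B-A),'yaw',np.degrees(np.arctan2(*(B-A)[1::-1])))
print('gap yaw',np.degrees(np.arctan2(-(G1-G2)[0],(G1-G2)[1])))
print('slot',S1,S2,np.linalg.norm(S1-S2),np.degrees(np.arctan2(-(S1-S2)[0],(S1-S2)[1])))
print('K',K,'plate',np.mean(P,0),P)
for y in [4,5,6,7,8]:
  c,s=np.cos(np.radians(y)),np.sin(np.radians(y)); n=A+np.array([c*.045-s*.1,s*.045+c*.1,0]); print(y,n)
E
```

```text
A,B [ 0.4421 -0.0665  0.075 ] [ 0.6777 -0.0366  0.075 ] 0.2374832262732895 yaw 7.230657577761122
gap yaw 7.542018075473175
slot [0.4708 0.0556 0.079 ] [0.4743 0.0268 0.079 ] 0.02904938170346835 7.080169221611817
K [0.4725 0.0414 0.079 ] plate [0.4721 0.0408 0.079 ] [array([0.4377, 0.0706, 0.079 ]), array([0.4982, 0.079 , 0.079 ]), array([0.5075, 0.0114, 0.079 ]), array([0.4449, 0.0021, 0.079 ])]
4 [0.4801 0.0364 0.075 ]
5 [0.4783 0.037  0.075 ]
6 [0.4764 0.0377 0.075 ]
7 [0.4746 0.0382 0.075 ]
8 [0.4728 0.0388 0.075 ]
```

```bash
python3 - <<'E'
from h import *
t=np.radians(7.2); y=np.array([-np.sin(t),np.cos(t)])
plan([*(np.array([.4726,.0412])-.045*y),.122],7.2,4)
E
```

```text
from [ 0.4592 -0.0582  0.2055] az 4.23 q6 -0.25
[0.0133, 0.0057, 0.0209, np.float64(-0.0021)]
[0.0132, 0.0059, 0.0209, np.float64(-0.0021)]
[0.0131, 0.0061, 0.0209, np.float64(-0.0021)]
[0.0131, 0.0063, 0.0209, np.float64(-0.0021)]
```

play_rows:
  motion:
    - [0.0133,0.006,0.021,-0.002,4]
    - [0.0132,0.006,0.021,-0.002,4]
    - [0.0131,0.006,0.021,-0.002,4]
    - [0.0131,0.006,0.021,-0.002,4]
    - [0,0,0,0,4]

```text
time: 6.6
tool_pos: [0.4775, -0.0059, 0.1192]
tcp_rot: [-2.08, -2.352, 0.003]
wrist_force: [-1.0, -0.6, -0.8]
width: 0.102
```

play_rows:
  motion:
    - [0,0,0,0,4]
    - [0,0,0,0,4]

```text
time: 6.85
tool_pos: [0.4793, -0.0065, 0.1213]
tcp_rot: [2.082, 2.35, 0.002]
wrist_force: [0.2, 0.4, -0.4]
width: 0.102
```

```bash
python3 - <<'E'
from h import *
im=snap('wrist','w5'); p,R,s=pose(); print(p,np.degrees(np.arctan2(R[1,1],R[0,1])),s['wrist_force'],R[:,2])
cv2.imwrite('pics/c5.png',cv2.resize(im[40:250,170:350],None,fx=3,fy=2.85,interpolation=cv2.INTER_CUBIC)[:,:,::-1])
E
```

```text
[ 0.47915386 -0.00643993  0.12110666] 6.917138404299057 [-0.90800447 -0.25268726 -0.05090801] [ 2.24730657e-03 -3.13101187e-04 -9.99997426e-01]
```

View pics/c5.png

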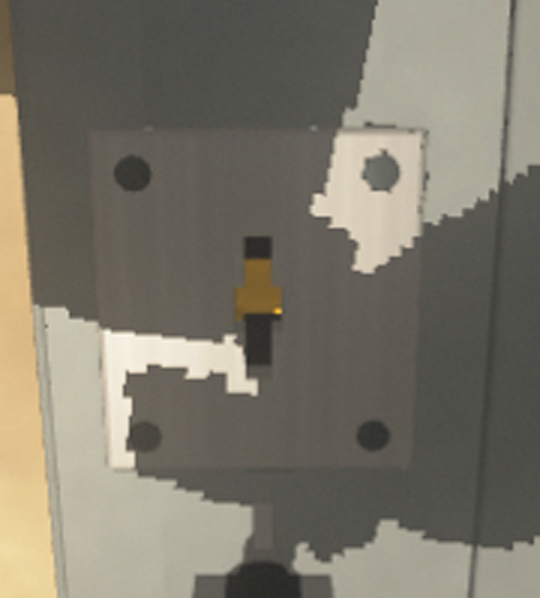

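Crop c5: the slot runs from (258,237) to (258,366), and the front end of the key's bit is at about (262,504).

```bash
python3 - <<'E'
from h import *
np.set_printoptions(precision=4,suppress=True)
f='w5'; q=lambda x,y:(170+x/3,40+y/2.85)
S1=atz(f,q(258,237),.079);S2=atz(f,q(258,366),.079);C=(S1+S2)/2
print(S1,S2,C,np.linalg.norm(S1-S2),'slot yaw',np.degrees(np.arctan2(-(S1-S2)[0],(S1-S2)[1])))
p,R,s=pose(); T=atz(f,q(262,504),p[2]-.0362); e=p+.014*R[:,0]
print('tip end seen',T,'expected',e,'diff tool',R.T@(T-e))
print('C in tool xy',R.T@(C-p))
print('two-view slot',tri([('w5',q(258,301.5)),('w4',(425/1.5,101/1.5))]))
print([proj(f,e+[0,0,-.0362])])
E
```

```text
[0.4707 0.0554 0.079 ] [0.4738 0.0291 0.079 ] [0.4723 0.0422 0.079 ] 0.02644403167292093 slot yaw 6.824309842268438
tip end seen [0.478  0.0009 0.0849] expected [0.4775 0.0075 0.1211] diff tool [-0.0065 -0.0003  0.0362]
C in tool xy [ 0.0492 -0.0011  0.0421]
two-view slot (array([0.4725, 0.0417, 0.0748]), [np.float64(0.2), np.float64(0.2)])
[array([[257.7413, 206.6795]])]
```

```bash
python3 - <<'E'
from h import *
g=lambda im:(255*(np.clip(im/255.,0,1)**.5)).astype('uint8')
a=g(cv2.imread('pics/w5.png')[110:260,215:300]); b=g(cv2.imread('pics/w4.png')[200:350,215:300])
b=g(cv2.imread('pics/w4.png')[200:350,215:300])
cv2.imwrite('pics/c6.png',cv2.resize(np.hstack([a,b]),None,fx=4,fy=4,interpolation=cv2.INTER_CUBIC))
p4=np.array([.45925,-.05816,.20547]); t=np.radians(4.23); x=np.array([-np.sin(t),np.cos(t),0])
print(proj('w4',[p4+.014*x-[0,0,.0362],p4-[0,0,.0362],p4+[0,0,.0362-.0015]+.016*x]),proj('w5',[[.4791,-.0064,.0849],[.4775,.0075,.0849],[.4775,.0075,.0939]]))
E
```

```text
[[258.15326246 210.03879808]
 [258.22925151 231.29349819]
 [258.97265164 273.26858868]] [[257.65979972 227.98361407]
 [257.8034621  206.62142402]
 [257.86229248 212.41761055]]
```

View pics/c6.png

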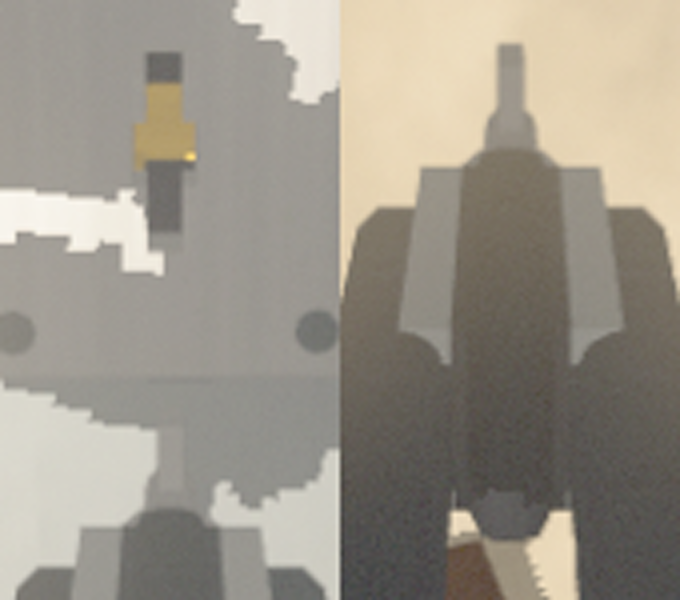

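The enlarged crop puts the slot's ends at (256,123) and (256,172.7) px, and the slot is 49.7 px long as it should be. The key tip sits in the w4 picture at (257.5,210.7), within 0.7 px of where it was expected.

```bash
python3 - <<'E'
from h import *
np.set_printoptions(precision=4,suppress=True)
p,R,s=pose()
S1=atz('w5',(256,123),.079);S2=atz('w5',(256.2,172.8),.079);C=(S1+S2)/2
print(C,np.linalg.norm(S1-S2),np.degrees(np.arctan2(-(S1-S2)[0],(S1-S2)[1])))
print('C rel tool',R.T@(C-p))
print(tri([('w5',(256.1,147.9)),('w4',(425/1.5,101/1.5))]))
E
```

```text
[0.4725 0.041  0.079 ] 0.029213627297018544 7.056858106653113
C rel tool [ 0.0479 -0.001   0.0421]
(array([0.4724, 0.0414, 0.0794]), [np.float64(0.0), np.float64(0.0)])
```

play_rows:
  motion:
    - [0.016,0,0,0,4]
    - [0.016,0,0,0,4]
    - [0.0162,-0.0007,0,0,4]
    - [0,0,0,0,4]
    - [0,0,0,0,4]

```text
time: 7.52
tool_pos: [0.4717, 0.0422, 0.1198]
tcp_rot: [2.081, 2.353, -0.0]
wrist_force: [0.4, -0.0, -0.2]
width: 0.1
```

play_rows:
  motion:
    - [0,0,0.002,0,4]
    - [0,0,0.001,0,4]
    - [0,0,0,0,4]

```text
time: 7.9
tool_pos: [0.4717, 0.0416, 0.1166]
tcp_rot: [-2.083, -2.351, 0.0]
wrist_force: [-0.6, 0.3, -0.5]
width: 0.1
```

```bash
python3 - <<'E'
from h import *
p,R,s=pose(); C=np.array([.4724,.0412,.079]); print(p,s['wrist_force'],s['torque'],R.T@(C-p),np.degrees(np.arctan2(R[1,1],R[0,1])))
E
```

```text
[0.47167997 0.04163615 0.11656205] [-0.5512547   0.30852687 -0.47924392] [ 0.01290497  0.0173032  -0.03593424] [-0.0005205   0.00067796  0.03756176] 6.921387782151754
```

```bash
cat >> h.py <<'E'
def avg(n=8,C=np.array([.4724,.0412,.079])):
    L=[];
    for i in range(n): read_camera('wrist'); p,R,s=pose(); L.append(np.r_[p,s['wrist_force'],s['torque'],np.degrees(np.arctan2(R[1,1],R[0,1])),s['width']*85.4])
    L=np.array(L); m=L.mean(0); print('std',L.std(0)[:3].round(5)); print('pos',m[:3].round(5),'F',m[3:6].round(2),'M',m[6:9].round(3),'az,w',m[9:].round(2),'slot rel tool',(R.T@(C-m[:3])).round(5),'t',s['time'])
E
python3 -c "
from h import *
avg()"
```

```text
std [3.e-05 9.e-05 6.e-05]
pos [0.47181 0.04181 0.11678] F [-0.04  0.14 -0.26] M [-0.002 -0.01   0.009] az,w [6.94 8.51] slot rel tool [-0.00068  0.00051  0.03778] t 8.3
```

play_rows:
  motion:
    - [-0.0003,0.0009,0,0,4]
    - [0,0,0.001,0,4]
    - [0,0,0.001,0,4]
    - [0,0,0.001,0,4]
    - [0,0,0,0,4]

```text
time: 8.93
tool_pos: [0.4729, 0.0422, 0.1137]
tcp_rot: [-2.083, -2.352, -0.002]
wrist_force: [1.1, 2.5, -0.8]
width: 0.098
```

```bash
python3 -c "
from h import *
avg(3)"
```

```text
std [0.e+00 0.e+00 2.e-05]
pos [0.47285 0.04215 0.11368] F [ 0.76  2.46 -0.79] M [ 0.487 -0.168  0.034] az,w [6.94 8.51] slot rel tool [-0.00092 -0.00058  0.03468] t 9.075
```

play_rows:
  motion:
    - [0.0004,0,0,0,4]
    - [0,0,0.001,0,4]
    - [0,0,0,0,4]

```text
time: 9.45
tool_pos: [0.4725, 0.0422, 0.1127]
tcp_rot: [-2.082, -2.352, 0.0]
wrist_force: [-0.1, 2.8, 0.8]
width: 0.1
```

```bash
python3 -c "
from h import *
avg(3)"
```

```text
std [1.e-05 2.e-05 0.e+00]
pos [0.47251 0.04222 0.11271] F [-0.16  2.61  0.02] M [0.471 0.006 0.02 ] az,w [6.95 8.58] slot rel tool [-0.00101 -0.00022  0.03371] t 9.6
```

play_rows:
  motion:
    - [0.0006,0,0,0,4]
    - [0,0,0.0015,0,4]
    - [0,0,0,0,4]

```text
time: 9.98
tool_pos: [0.4724, 0.0425, 0.111]
tcp_rot: [2.082, 2.352, -0.001]
wrist_force: [-0.3, 0.3, -0.8]
width: 0.1
```

```bash
python3 -c "
from h import *
avg(3)"
```

```text
std [4.e-05 2.e-05 5.e-05]
pos [0.47246 0.04251 0.11113] F [ 0.07 -0.06 -0.74] M [-0.006  0.018 -0.002] az,w [6.96 8.69] slot rel tool [-0.00128 -0.00021  0.03213] t 10.125
```

play_rows:
  motion:
    - [0,0,0.0015,0,4]
    - [0,0,0.0015,0,4]
    - [0,0,0.0015,0,4]
    - [0,0,0.0015,0,4]

```text
time: 10.62
tool_pos: [0.4726, 0.0427, 0.1051]
tcp_rot: [-2.083, -2.352, 0.0]
wrist_force: [0.2, 0.2, -1.7]
width: 0.099
```

play_rows:
  motion:
    - [0,0,0.0015,0,4]
    - [0,0,0.0015,0,4]
    - [0,0,0.0015,0,4]
    - [0,0,0.0015,0,4]

```text
time: 11.12
tool_pos: [0.4726, 0.0427, 0.0992]
tcp_rot: [-2.083, -2.352, 0.0]
wrist_force: [0.3, 0.0, -0.3]
width: 0.1
```

```bash
python3 -c "
from h import *
avg(3)"
```

```text
std [3.e-05 2.e-05 7.e-05]
pos [0.47245 0.04274 0.09906] F [-0.74 -0.03 -0.61] M [-0.035 -0.003 -0.001] az,w [6.96 8.53] slot rel tool [-0.00152 -0.00023  0.02006] t 11.275
```

Sliding freely; 6.4 mm to go to the collar seat.

play_rows:
  motion:
    - [0,0,0.0015,0,4]
    - [0,0,0.0015,0,4]
    - [0,0,0.0015,0,4]
    - [0,0,0.001,0,4]
    - [0,0,0,0,4]

```text
time: 11.9
tool_pos: [0.4725, 0.0427, 0.0937]
tcp_rot: [-2.082, -2.352, 0.0]
wrist_force: [0.6, -0.3, -0.7]
width: 0.098
```

play_rows:
  motion:
    - [0,0,0.0005,0,4]
    - [0,0,0.0005,0,4]
    - [0,0,0,0,4]

```text
time: 12.28
tool_pos: [0.4725, 0.0427, 0.0928]
tcp_rot: [-2.083, -2.352, 0.0]
wrist_force: [0.1, -0.2, 0.2]
width: 0.099
```

```bash
python3 -c "
from h import *
avg(3)"
```

```text
std [2.e-05 0.e+00 1.e-05]
pos [0.47261 0.04275 0.0928 ] F [ 0.12  0.09 -0.36] M [-0.012  0.017  0.018] az,w [6.96 8.59] slot rel tool [-0.00152 -0.0004   0.0138 ] t 12.425
```

play_rows:
  motion:
    - [0,0,0.0005,0,4]
    - [0,0,0.0005,0,4]
    - [0,0,0,0,4]

```text
time: 12.8
tool_pos: [0.4727, 0.0428, 0.0926]
tcp_rot: [2.083, 2.352, 0.0]
wrist_force: [-2.7, 0.4, 5.6]
width: 0.098
```

```bash
python3 -c "
from h import *
avg(3)"
```

```text
std [1.e-05 1.e-05 0.e+00]
pos [0.47272 0.04277 0.0926 ] F [-2.67 -0.36  5.83] M [-0.025  0.502 -0.02 ] az,w [6.96 8.46] slot rel tool [-0.00152 -0.00051  0.0136 ] t 12.95
```

play_rows:
  motion:
    - [0,0,0,0.015,4]
    - [0,0,0,0.015,4]
    - [0,0,0,0,4]

```text
time: 13.32
tool_pos: [0.4738, 0.0427, 0.0927]
tcp_rot: [2.292, 2.146, 0.003]
wrist_force: [-0.2, -0.0, 3.6]
width: 0.093
```

```bash
python3 -c "
from h import *
avg(3)"
```

```text
std [2.e-05 1.e-05 2.e-05]
pos [0.47381 0.04273 0.09263] F [ 1.51 -0.34  4.51] M [-0.079 -0.3    0.059] az,w [-3.75  8.6 ] slot rel tool [-0.00162 -0.00134  0.01363] t 13.475
```

play_rows:
  motion:
    - [0,0,0,0.015,4]
    - [0,0,0,0.015,4]
    - [0,0,0,0.015,4]
    - [0,0,0,0,4]

```text
time: 13.98
tool_pos: [0.474, 0.0426, 0.0926]
tcp_rot: [2.571, 1.802, 0.003]
wrist_force: [3.2, -1.9, 4.7]
width: 0.101
```

```bash
python3 -c "
from h import *
avg(3)"
```

```text
std [2.e-05 0.e+00 1.e-05]
pos [0.47396 0.04258 0.09261] F [ 3.66 -1.93  4.72] M [-0.284 -0.686  0.02 ] az,w [-19.92   8.55] slot rel tool [-0.00184 -0.00103  0.01361] t 14.125
```

play_rows:
  motion:
    - [0,0.0006,0,0.015,4]
    - [0,0,0,0.015,4]
    - [0,0,0,0.015,4]
    - [0,0,0,0,4]

```text
time: 14.62
tool_pos: [0.4747, 0.0423, 0.0926]
tcp_rot: [2.799, 1.422, 0.004]
wrist_force: [4.9, -2.4, 5.1]
width: 0.1
```

```bash
python3 -c "
from h import *
avg(3);snap('scene','s1');a=cv2.imread('pics/s0.png')[140:240,170:290];b=cv2.imread('pics/s1.png')[140:240,170:290]
cv2.imwrite('pics/c7.png',cv2.resize(np.hstack([a,b]),None,fx=3,fy=3))"
```

```text
std [1.e-05 0.e+00 0.e+00]
pos [0.47472 0.04233 0.09262] F [ 4.83 -1.61  5.76] M [-0.438 -0.932  0.073] az,w [-36.09   8.57] slot rel tool [-0.0023  -0.00125  0.01361] t 14.775
```

View pics/c7.png

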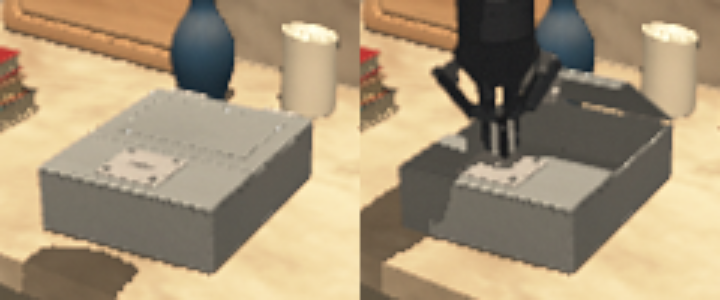

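The lid is open (right half of the crop). Now I ease the side load, let go and retreat straight up.

play_rows:
  motion:
    - [0.0001,0.0008,-0.0003,0,4]
    - [0,0,0,0,4]

```text
time: 15.08
tool_pos: [0.4747, 0.0423, 0.0926]
tcp_rot: [2.801, 1.422, 0.003]
wrist_force: [4.8, -1.7, 5.7]
width: 0.101
```

play_rows:
  motion:
    - [0,0,0,0,14]
    - [0,0,0,0,22]
    - [0,0,0,0,30]
    - [0,0,0,0,30]
    - [0,0,0,0,30]

```text
time: 15.7
tool_pos: [0.4736, 0.0422, 0.0919]
tcp_rot: [-2.802, -1.42, 0.001]
wrist_force: [0.2, 0.0, -0.2]
width: 0.353
```

```bash
python3 -c "
from h import *
avg(3);im=snap('wrist','w6')
cv2.imwrite('pics/c8.png',cv2.resize(im[60:380,100:420],None,fx=1.8,fy=1.8)[:,:,::-1])"
```

```text
std [6.e-05 1.e-05 5.e-05]
pos [0.47381 0.04216 0.09207] F [ 0.18  0.06 -0.02] M [-0.014 -0.026 -0.004] az,w [-36.24  30.1 ] slot rel tool [-0.00161 -0.00057  0.01307] t 15.85
```

View pics/c8.png

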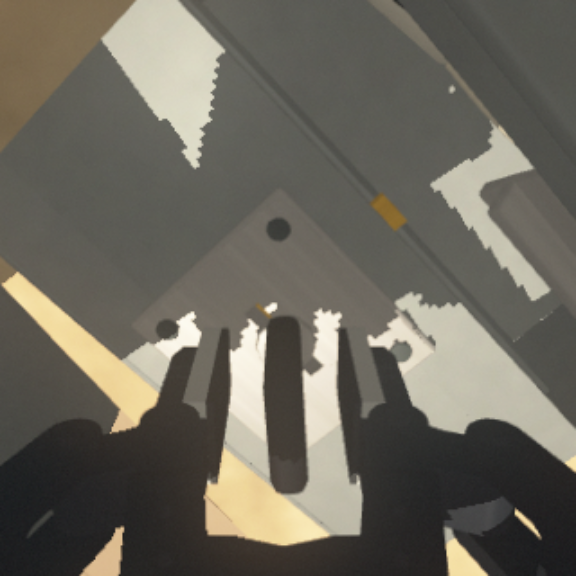

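play_rows:
  motion:
    - [0,0,-0.01,0,30]
    - [0,0,-0.02,0,30]
    - [0,0,-0.03,0,30]
    - [0,0,-0.04,0,30]
    - [0,0,-0.04,0,30]

```text
time: 16.52
tool_pos: [0.4738, 0.0421, 0.234]
tcp_rot: [2.802, 1.42, 0.001]
wrist_force: [0.7, 0.0, -0.5]
width: 0.351
```

play_rows:
  motion:
    - [0,0,0,0,30]
    - [0,0,0,0,30]

```text
time: 16.77
tool_pos: [0.4736, 0.0421, 0.2322]
tcp_rot: [2.802, 1.42, 0.0]
wrist_force: [0.3, 0.2, 0.0]
width: 0.349
```

```bash
python3 -c "
from h import *
avg(2);a=snap('wrist','w7');b=snap('scene','s2')
cv2.imwrite('pics/c9.png',np.vstack([a[0:288],b[120:300]])[:,:,::-1])
o=[('w6',(100+285/1.8,60+490/1.8))];print(ld('w7')['pose'][:3,3])"
```

```text
std [0.00014 0.      0.00025]
pos [0.47292 0.04211 0.23093] F [-0.22  0.3   0.02] M [0.02  0.025 0.008] az,w [-36.24  29.81] slot rel tool [-0.0008   0.00043  0.15193] t 16.875
[0.52203982 0.11036007 0.37315692]
```

View pics/c9.png

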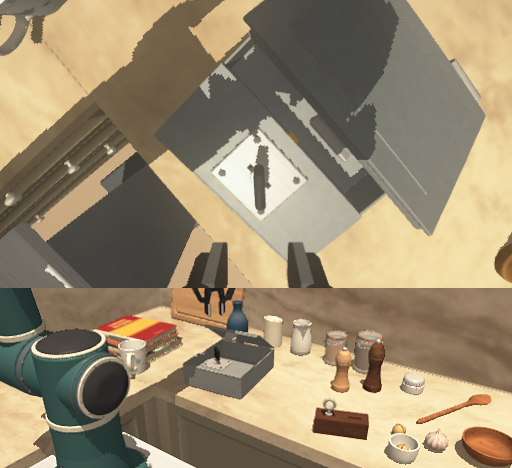

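The key stands in the lock with its head at (261,185). The lid is open, and the spare key, mills and mug are where they were. Quick height check of the head, then hand in.

```bash
python3 -c "
from h import *
print(tri([('w7',(261.5,211)),('w6',(258.3,332))]))
finish_job(); print(read_state()['time'])"
```

```text
(array([0.46259093, 0.02612532, 0.12223966]), [np.float64(1.0), np.float64(1.0)])
the job is handed in; nothing more can be done
the job is handed in; nothing more can be done
```

The strongbox is open and the black-headed key is standing in its lock, let go. I handed the job in at about 17 s of the 72 s allowed, with no verdict reported.

- **Taking the key:** I found it in the key block from the scene and wrist cameras, gripped it across its head and lifted it out.
- **Inserting it:** I measured the keyhole from two wrist views and felt the tip in with under 3 N of side force. I pushed until the collar rested on the plate at about 6 N.
- **Turning it:** I turned it about 43° clockwise, with peak forces of about 5 N sideways and 6 N upward. A scene picture then showed the lid open.
- **After letting go:** The wrist force dropped to about zero and I backed straight up. The last pictures show the key in the lock and the lid open. The spare key, mills and mug were where they had been.

**One check disagreed:** a rough two-view reading put the top of the key's head at 122 mm, where 127.5 mm is expected with the key fully home. I put that down to the imprecise pixel I picked, since the two sight lines missed each other by 2 mm. The collar's contact height (tool at 92.6 mm against 92.7 mm expected) and the key turning freely both point to it being fully home.

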